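# Press a spring retaining clip into the shaft groove of a roller drive

## Task

Pick up the steel spring clip by its orange grip and press it sideways, mouth first, into the groove of the roller drive's shaft, just above the grey roller, until it snaps in and is fully home against the shaft, lying level. Feel for the groove's height, because the shaft stands up to 8 mm higher or lower from unit to unit, and press gently: the drive must never be pushed with more than 25 N. Let go of the clip, leave it there, and leave the bottle, the cutters and the parts dish where they stand.

Things in the scene. Friction and masses are not known exactly. Their poses are not given: they have to be found in the camera images.
- clip_grip (a point): centre of the upright orange grip of the steel spring clip: a block 18 mm along x, 12 mm along y (take it from above, across these 12 mm) and 32 mm tall. At the start the clip lies flat on the bench, this point 21 mm above it; the steel plate under the grip is 5 mm thick, 20 mm wide. The clip's x axis points from the grip to its open mouth, z is up. Weight about 64 g
- clip_seat (a point): point of the clip that lies on the shaft's axis when it is home: half-way up its 5 mm plate, 40 mm ahead (clip's x) of the grip's centre and 18.5 mm lower. The clip is a fork: the crown's stop face 9.4 mm behind this point, sprung arms at both sides (38 mm over all), flared tips ending 17 mm ahead. Pressing it on takes 6 to 10 N; then it gives way and the crown meets the shaft hard
- clip_arm_l (a joint): spread of the clip's left arm (+y side), rad: 0 relaxed, 0.16 at its stop, about 0.1 as its nib passes the shaft, about 0 again when home. Each arm has an inward nib of 3 mm radius, 7.3 mm ahead of clip_seat and 9.8 mm to the side; the two leave 13.6 mm between them and must spread over the 18 mm groove
- clip_arm_r (a joint): the same for the right arm (-y side)
- drive: blue roller drive bolted to the bench, fixed; origin on the shaft's axis at the bench surface, z up along the shaft. Base plate 150 x 120 x 8 mm, housing 110 x 96 mm and 48 mm high, above it the grey roller, 76 mm diameter, 24 mm thick. The clip may be pressed in from any side
- drive_groove (a point): nominal middle of the groove, on the shaft's axis, 93.5 mm above the bench. Groove 18 mm in diameter, 7 mm high; its lower side is the roller's flat top, its upper side a steel end collar, 26 mm diameter, 16 mm high. Shaft, roller, groove and collar together stand up to 8 mm higher or lower than this point, unreported; touching the roller's top with the clip beside the collar tells
- bottle: bystander: blue dispensing bottle standing, 44 mm diameter, 120 mm high; origin under its centre
- cutters: bystander: red side cutters lying flat, 50 x 131 x 13 mm; origin under the centre
- dish: bystander: black dish of small hardware, 67 mm diameter, 24 mm high; origin under its centre
Not all that is in view belongs to the job. Leave any pink or yellow look-alike of the part that bears clip_grip alone.

How it is judged (in metres and radians):
On the way:
1. the clip is lifted off the bench, clear of the drive (height (world z) of clip_seat above 0.03 m and horizontal distance between clip_seat and drive_groove above 0.03 m), for 0.2 s.
At the end, for the whole second after the job is handed in: the clip sits in the groove: its seat point within 2.5 mm of the shaft's axis and within 11 mm of the nominal groove height, level within 0.12 rad, both arms sprung back (below 0.06 rad), at rest (horizontal distance between clip_seat and drive_groove below 0.0025 m and z of clip_seat in the frame of drive_groove between -0.011 and 0.011 m and angle between clip_seat's own z axis and vertical below 0.12 rad and value of joint each of clip_arm_l, clip_arm_r below 0.06 rad and linear speed of clip below 0.01 m/s); the robot touches nothing.
It fails at once if the drive is pressed with more than 25 N, by the clip or by the robot (contact force between anything else and drive above 25 N).
It fails at once if the bottle, the cutters or the dish is moved by more than 20 mm (distance of any of bottle, cutters, dish from where it was at the start of the episode above 0.02 m).
It also fails if it takes over 61 s, if anything falls off the work surface, if the arm or the gripper's body presses on something with over 40 N, if the wrist force passes 120 N, or if a joint passes its speed limit or range.

## Robot

A 6-joint arm with a two-finger parallel gripper is mounted at the origin on a cart in front of the work surface, level with it; the furniture and walls round the work are solid. World frame = base frame: x ahead of the robot, y to its left, z up, the work surface at z = 0. Lengths are in mm, angles in rad, forces in N, time in s.
With the tool pointing down it reaches from about 350 to 875 mm from the base axis. Payload 4.2 kg.
Tool frame: the origin (TCP) lies midway between the tips of the shut fingers; the grasp point (between the pads) lies 19 mm behind it (tcp_to_grasp is the distance from the TCP to the grasp point, in mm); z points along the fingers, y is the line along which they close (so a half turn about z gives the same grasp; the last joint's range is limited). The gripper opens to 85 mm and grips with 20 to 120 N. Pads are 22 mm wide; open, the fingers measure 114 mm over their backs; the gripper's body (76 mm by 85 mm) begins 54 mm behind the grasp point. The pads swing forward as they close: fully open they stand 13 mm farther back than shut.
Start: joints at [1.505, 0.385, 0.008, 0, -1.194, -0.259], TCP at [199.417, 592.311, 231.312] pointing down, gripper open.
Joint ranges: [-3.14, 3.14], [-1.21, 2.06], [-1.07, 1.41], [-3.16, 2.05], [-2.99, -0.16], [-3.1, 3.1]. Speed limits (rad/s): [2.79, 2.79, 3.14, 3.14, 3.14, 3.14].

## Interface

Orientations are given as a unit quaternion [x, y, z, w].
In Python, from bench import read_state, get_image, job_done, tcp_to_grasp gives the robot as it stands.
- The arm moves only by the tool jog_arm, never from a script. Its argument "plan" is a list of rows, each a list of 3 entries, a list of its own where there are three numbers: the finger opening in mm, from 0 to 85.4, then the shift along the tool's x, y, z as a fraction of full scale, then the turn, a rotation vector about the tool's x, y, z as a fraction of full scale. A call has 1 to 10 rows; each row is the pose to reach, as a shift and turn from the pose commanded when the call began, along the tool's axes at that moment; what a row does not reach only later rows make up. Full scale, the value 1, is 0.1 m for a shift and 60 degrees for a turn. A row lasts 1/8 s, in which the tool goes at most 62.5 mm and 10.7 degrees, less where a joint would pass 70% of its speed; a pose out of reach is approached as far as the arm can. A call with a number of a shift or a turn outside -1 to 1 is refused whole. A call with a gripper value outside its range is refused whole. The fingers move at their own pace and stop on an object; the grip force is fixed at half the most. Time passes only in rows, so rows that repeat a pose let the fingers close. It gives the time, the measured TCP pose, the force, the opening and the grip force at its end, in the units of the state.
- read_state(): the state, without advancing time (a new reading comes with each control period).
- get_image(name): name is "scene" or "top" or "wrist"; returns a dict with "img" (400x640x3 uint8, red, green, blue), "range_z" (400x640 float32, mm along the optical axis (not along the pixel's ray), 0 where there is no reading), "intrinsics" (3x3 intrinsics, pixels), "distortion" ([k1, k2, p1, p2, k3] as OpenCV has them; the pictures are not rectified), "extrinsics" (4x4, takes a point from camera to world coordinates); the wrist camera has in their place "tool_from_camera" (4x4, takes a point from camera to tool coordinates, whose origin is the TCP and whose axes are the flange's). Camera axes: x right, y down, z forward; pixel columns grow to the right and rows downward; lengths in mm; the calibration is good to about 2 mm. A picture is of the moment at which its call begins: read the wrist's pose just before it.
- job_done(): hands the job in; it is judged then, once.
The state is a dict: "clock": time; "joints": joint angles; "joint_vel": joint speeds; "joint_efforts": joint torques, N m; "position": TCP position; "ee_rot": TCP orientation; "contact_force": force on the tool from outside, world axes, zero at the start; "wrist_torque": the same for the moment, N m; "gripper_width": finger opening in mm; "grasp_force": force on a finger pad.
Only numpy, scipy, OpenCV 4.12 (cv2) and the standard library are available. Lean on these libraries where they do the work, as an engineer would, in place of code of your own. Each camera call takes 0.05 s, during which the arm holds its last target. There are 200 camera calls.

## Working session

There is one attempt and no reset: what is moved stays moved. The work goes in short steps, Python scripts to look and compute and a tool call to move; the robot and the scene stay as the last step left them, time stands still between calls to the robot, and variables do not carry over. Pictures are saved under pics/ and viewed, at most 10 in all, crops included, and the job is handed in when it is done.

Besides the shell and the picture viewer there is one more tool, called after "Call:" by a JSON object that holds its "method" and its "body", one argument or row to a line. jog_arm: Moves the arm, as the interface text tells. Its arguments: {"type":"object","properties":{"plan":{"type":"array"}},"required":["plan"]}

```bash
mkdir -p pics; cat > h.py <<'E'
import numpy as np, cv2
from bench import *
def cam(n):
    s=read_state(); d=get_image(n)
    if n=="wrist":
        from scipy.spatial.transform import Rotation as R
        T=np.eye(4);T[:3,:3]=R.from_quat(s["ee_rot"]).as_matrix();T[:3,3]=s["position"]
        d["extrinsics"]=T@np.array(d["tool_from_camera"])
    return d
def save(d,f): cv2.imwrite("pics/"+f,d["img"][:,:,::-1])
def plane(d,uv,z):
    K=np.array(d["intrinsics"]);D=np.array(d["distortion"],float);E=np.array(d["extrinsics"])
    p=cv2.undistortPoints(np.array(uv,float).reshape(-1,1,2),K,D).reshape(-1,2)
    r=np.c_[p,np.ones(len(p))]@E[:3,:3].T;o=E[:3,3]
    return o+r*((z-o[2])/r[:,2:])
E
python3 - <<'E'
from h import *
s=read_state();print(s,tcp_to_grasp)
a=cam("top");b=cam("scene");save(a,"t0.png");save(b,"s0.png")
print(a["extrinsics"],b["extrinsics"])
E
```

```text
{'clock': 0.0, 'joints': array([ 1.50460933e+00,  3.85558529e-01,  6.62568686e-03, -4.98476159e-04,
       -1.19398264e+00, -2.58582658e-01]), 'joint_vel': array([ 0.00215947, -0.00135124,  0.00113981,  0.00035123, -0.00064916,
       -0.0015129 ]), 'joint_efforts': array([-6.63459341e-04, -3.92292416e+01,  1.88407212e+01,  4.18644235e+00,
       -4.66984420e-03,  9.39026563e-07]), 'position': array([199.23787685, 591.78130502, 230.22040618]), 'ee_rot': array([ 9.86829078e-01, -1.61762770e-01, -1.28811838e-04,  1.07692765e-03]), 'contact_force': array([-0.62631239,  0.28872609, -0.10551146]), 'wrist_torque': array([-0.01434794, -0.02820417,  0.01427428]), 'grasp_force': 0.0, 'gripper_width': 85.42006155852887} 18.700000000000003
[[-3.20075302e-03 -9.92649005e-01  1.20986392e-01  4.34555378e+02]
 [-9.99867897e-01  1.24882502e-03 -1.62058331e-02  5.63657991e+01]
 [ 1.59356133e-02 -1.21022280e-01 -9.92521871e-01  1.12407330e+03]
 [ 0.00000000e+00  0.00000000e+00  0.00000000e+00  1.00000000e+00]] [[-8.99581702e-01 -3.33167597e-01  2.82404169e-01  2.88070830e+02]
 [-4.36427386e-01  6.60771470e-01 -6.10665376e-01  6.07607181e+02]
 [ 1.68492975e-02 -6.72592311e-01 -7.39821387e-01  7.75411591e+02]
 [ 0.00000000e+00  0.00000000e+00  0.00000000e+00  1.00000000e+00]]
```

View pics/t0.png

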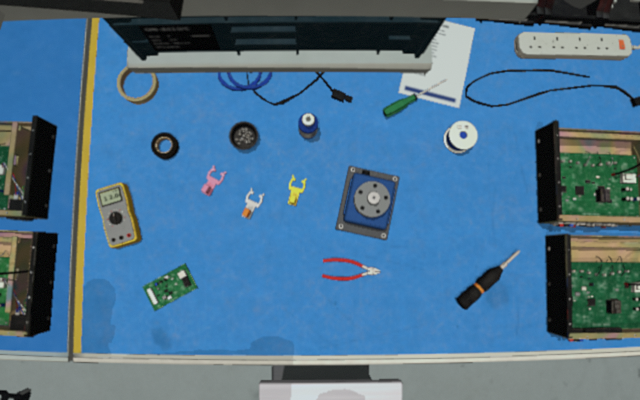

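View pics/s0.png

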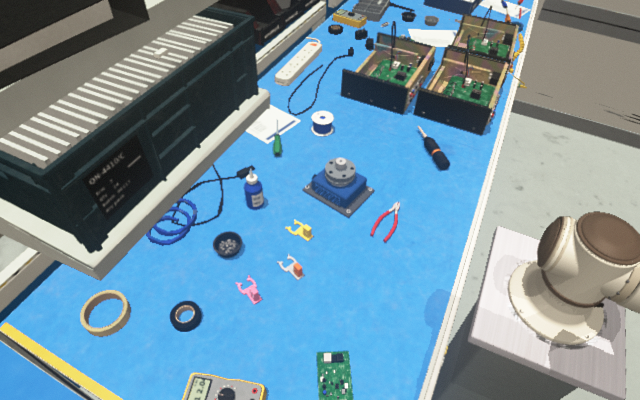

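The top view shows the steel clip near (252,204) with its orange grip at (248,212) and the mouth pointing up and to the right. The drive shaft is at (375,198), the bottle at (308,125), the dish at (244,136) and the cutters at (350,270). The pink and yellow clips are look-alikes.

```bash
python3 - <<'E'
from h import *
for n in("top","scene"):
    d=cam(n);hsv=cv2.cvtColor(d["img"],cv2.COLOR_RGB2HSV)
    c=(253,203) if n=="top" else (292,267)
    m=cv2.inRange(hsv,(3,110,90),(17,255,255));w=np.zeros_like(m);cv2.circle(w,c,24,255,-1)
    v,u=np.nonzero(m&w);o=[u.mean(),v.mean()];print(n,len(u),o,plane(d,[o],30))
    m=cv2.inRange(hsv,(0,0,130),(179,60,255))
    v,u=np.nonzero(m&w);st=[u.mean(),v.mean()];print("steel",len(u),st,plane(d,[st],3))
    E=np.array(d["extrinsics"]);
    # collar top
    c=(375,198) if n=="top" else (340,161)
    r=d["range_z"];print("range",r[c[1]-2:c[1]+3,c[0]-2:c[0]+3].round(0).tolist())
    for z in(105,113,121):print(z,plane(d,[c],z))
    p=plane(d,[c],0)[0]-E[:3,3]; f=p@E[:3,2]; print("pt",E[:3,3]+p*r[c[1],c[0]]/f)
    save(d,"x.png"); 
    if n=="top":
        cv2.imwrite("pics/c1.png",np.hstack([cv2.resize(d["img"][180:230,230:280,::-1],(400,400),interpolation=2),cv2.resize(d["img"][158:248,325:415,::-1],(400,400),interpolation=2)]))
E
```

```text
top 45 [np.float64(246.11111111111111), np.float64(212.0888888888889)] [[525.69770328 187.84561878  30.        ]]
steel 184 [np.float64(251.9891304347826), np.float64(201.92391304347825)] [[551.09976133 178.00916064   3.        ]]
range [[1029.0, 1025.0, 1028.0, 1028.0, 1025.0], [1028.0, 1026.0, 1026.0, 1028.0, 1027.0], [1025.0, 1026.0, 1024.0, 1029.0, 1025.0], [1029.0, 1026.0, 1021.0, 1024.0, 1028.0], [1028.0, 1027.0, 1027.0, 1024.0, 1028.0]]
105 [[548.28997978 -87.83224594 105.        ]]
113 [[547.3971325  -86.70025242 113.        ]]
121 [[546.50428523 -85.56825891 121.        ]]
pt [547.9096975  -87.35010629 108.40736684]
scene 55 [np.float64(297.1090909090909), np.float64(268.07272727272726)] [[526.21113756 189.09838629  30.        ]]
steel 172 [np.float64(290.48837209302326), np.float64(267.26162790697674)] [[548.96672683 178.63672778   3.        ]]
range [[997.0, 1002.0, 999.0, 997.0, 998.0], [994.0, 992.0, 993.0, 995.0, 990.0], [990.0, 994.0, 993.0, 992.0, 994.0], [990.0, 993.0, 989.0, 993.0, 994.0], [990.0, 989.0, 985.0, 988.0, 987.0]]
105 [[551.69388262 -85.64416567 105.        ]]
113 [[548.54807719 -77.3716196  113.        ]]
121 [[545.40227177 -69.09907353 121.        ]]
pt [551.61949404 -85.44854551 105.18917529]
```

View pics/c1.png

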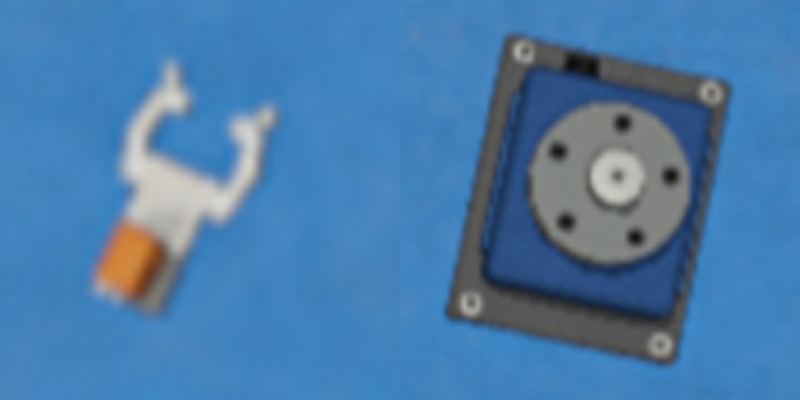

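Call:
{"method": "jog_arm", "body": {
  "plan": [
    [85,[1,0.63,0],[0,0,0]],
    [85,[1,0.63,0],[0,0,0]]
  ]
}}

```text
clock: 0.45
position: [274.6, 499.5, 230.8]
ee_rot: [0.987, -0.161, -0.0, 0.0]
contact_force: [-0.6, -0.2, 0.5]
gripper_width: 85.0
grasp_force: 0.0
```

Call:
{"method": "jog_arm", "body": {
  "plan": [
    [85,[1,0.63,0],[0,0,0]],
    [85,[1,0.63,0],[0,0,0]]
  ]
}}

```text
clock: 0.7
position: [349.6, 407.3, 231.3]
ee_rot: [0.987, -0.162, 0.0, 0.0]
contact_force: [0.4, 0.5, 0.7]
gripper_width: 85.1
grasp_force: 0.0
```

Call:
{"method": "jog_arm", "body": {
  "plan": [
    [85,[1,0.63,0],[0,0,0]],
    [85,[1,0.63,0],[0,0,0]]
  ]
}}

```text
clock: 0.95
position: [424.3, 315.6, 231.4]
ee_rot: [0.987, -0.162, 0.0, -0.0]
contact_force: [0.5, 0.7, 0.9]
gripper_width: 84.9
grasp_force: 0.0
```

Call:
{"method": "jog_arm", "body": {
  "plan": [
    [85,[1,0.63,0],[0,0,0]],
    [85,[1,0.63,0],[0,0,0]],
    [85,[1,0.63,0],[0,0,0]]
  ]
}}

```text
clock: 1.32
position: [499.6, 222.9, 230.9]
ee_rot: [0.986, -0.164, -0.0, 0.0]
contact_force: [0.0, -0.2, -0.2]
gripper_width: 84.9
grasp_force: 0.0
```

Call:
{"method": "jog_arm", "body": {
  "plan": [
    [85,[0.36,0.25,0.6],[0,0,0.14]],
    [85,[0.36,0.25,0.6],[0,0,0.14]],
    [85,[0.36,0.25,0.6],[0,0,0.14]],
    [85,[0.36,0.25,0.6],[0,0,0.14]]
  ]
}}

```text
clock: 1.82
position: [524.7, 192.1, 172.9]
ee_rot: [0.973, -0.232, 0.001, -0.001]
contact_force: [0.1, -0.1, 0.2]
gripper_width: 85.2
grasp_force: 0.0
```

```bash
python3 - <<'E'
from h import *
s=read_state();d=cam("wrist");save(d,"w0.png");print(s["position"],s["ee_rot"]);print(np.array(d["extrinsics"]).round(3))
E
```

```text
[524.68549142 192.06567605 172.86182122] [ 0.97261598 -0.23241338  0.00110279 -0.00097864]
[[-4.52000e-01 -8.58000e-01 -2.45000e-01  5.86926e+02]
 [-8.92000e-01  4.34000e-01  1.28000e-01  1.61279e+02]
 [-3.00000e-03  2.77000e-01 -9.61000e-01  3.16307e+02]
 [ 0.00000e+00  0.00000e+00  0.00000e+00  1.00000e+00]]
```

View pics/w0.png

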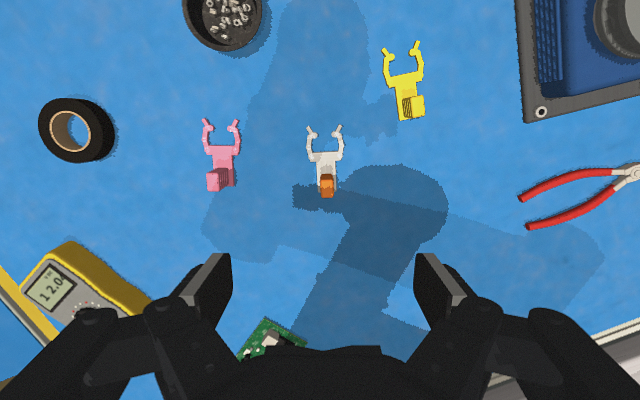

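The wrist view shows the steel clip nearly upright in the picture. Its tips are at about (312,129) and (339,127), with the orange grip at (327,185) between the open fingers.

```bash
python3 - <<'E'
from h import *
d=cam("wrist");hsv=cv2.cvtColor(d["img"],cv2.COLOR_RGB2HSV)
w=np.zeros(hsv.shape[:2],np.uint8);w[115:205,295:360]=255
m=cv2.inRange(hsv,(3,110,60),(17,255,255))&w
print("V rows",[(int(r),int(np.median(hsv[r][m[r]>0,2])),np.nonzero(m[r])[0][[0,-1]].tolist()) for r in range(165,205) if m[r].any()])
s=cv2.inRange(hsv,(0,0,120),(179,70,255))&w
for r in range(118,180,3):
    u=np.nonzero(s[r])[0]
    if len(u): 
        p=plane(d,[[u[0],r],[u[-1],r]],5);print(r,u[0],u[-1],p.round(1)[:,:2].tolist())
cv2.imwrite("pics/c2.png",cv2.resize(d["img"][110:210,280:380,::-1],(600,600),interpolation=0))
E
```

```text
V rows [(174, 112, [322, 331]), (175, 116, [321, 331]), (176, 117, [321, 332]), (177, 119, [320, 332]), (178, 119, [320, 332]), (179, 153, [320, 332]), (180, 229, [320, 333]), (181, 233, [320, 333]), (182, 231, [320, 333]), (183, 231, [320, 333]), (184, 231, [320, 333]), (185, 231, [320, 333]), (186, 229, [320, 333]), (187, 188, [320, 333]), (188, 184, [320, 333]), (189, 187, [320, 333]), (190, 187, [320, 333]), (191, 188, [321, 333]), (192, 187, [321, 333]), (193, 186, [321, 333]), (194, 187, [321, 333]), (195, 189, [321, 333]), (196, 188, [321, 332]), (197, 159, [322, 331])]
124 339 339 [[571.2, 152.5], [571.2, 152.5]]
127 306 341 [[583.3, 182.6], [567.8, 152.0]]
130 307 339 [[580.3, 183.1], [566.1, 155.0]]
133 309 340 [[576.9, 182.7], [563.1, 155.4]]
136 307 341 [[575.2, 185.8], [560.0, 155.8]]
139 307 342 [[572.6, 187.1], [556.9, 156.2]]
142 307 343 [[570.0, 188.5], [553.9, 156.6]]
145 306 343 [[567.9, 190.7], [551.2, 157.9]]
148 306 343 [[565.2, 192.1], [548.6, 159.2]]
151 307 342 [[562.2, 192.6], [546.3, 161.4]]
154 308 342 [[559.1, 193.1], [543.6, 162.7]]
157 308 341 [[556.4, 194.5], [541.4, 164.9]]
160 310 339 [[552.8, 194.1], [539.6, 168.0]]
163 316 335 [[547.4, 190.1], [538.7, 172.9]]
166 316 335 [[544.6, 191.5], [535.9, 174.3]]
169 316 335 [[541.9, 192.9], [533.2, 175.7]]
172 317 335 [[538.7, 193.4], [530.4, 177.0]]
175 317 335 [[535.9, 194.8], [527.6, 178.4]]
178 317 335 [[533.2, 196.2], [524.8, 179.8]]
```

View pics/c2.png

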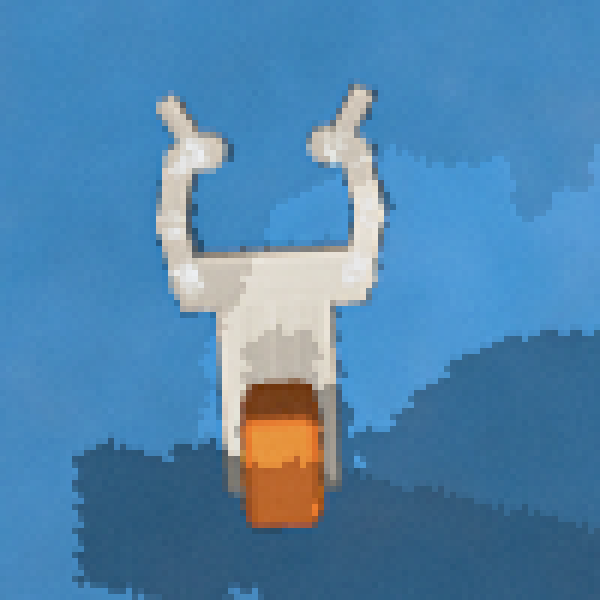

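```bash
python3 - <<'E'
from h import *
from scipy.spatial.transform import Rotation as R
d=cam("wrist");s=read_state();p=plane(d,[[326.8,188.7],[320.2,188.7],[333.4,188.7],[326.8,180],[326.8,197.2]],37)
print(p);g=p[0];Rt=R.from_quat(s["ee_rot"]).as_matrix()
g[2]=8;print(Rt.T@(g-s["position"])/100)
E
```

```text
[[525.47265894 188.99649218  37.        ]
 [528.24181858 194.46553593  37.        ]
 [522.70396417 183.52829462  37.        ]
 [532.83263753 185.29641101  37.        ]
 [518.16733141 192.66908009  37.        ]]
[0.01971597 0.02386684 1.64681334]
```

Call:
{"method": "jog_arm", "body": {
  "plan": [
    [60,[0.02,0.02,0.5],[0,0,-0.04]],
    [50,[0.02,0.02,1],[0,0,-0.04]],
    [50,[0.02,0.02,1],[0,0,-0.04]],
    [50,[0.02,0.02,1],[0,0,-0.04]],
    [50,[0.02,0.02,1],[0,0,-0.04]]
  ]
}}

```text
clock: 2.6
position: [526.6, 189.1, 73.9]
ee_rot: [0.977, -0.213, 0.002, -0.002]
contact_force: [1.4, 0.6, 0.2]
gripper_width: 49.8
grasp_force: 0.0
```

```bash
python3 - <<'E'
from h import *
from scipy.spatial.transform import Rotation as R
s=read_state();Rt=R.from_quat(s["ee_rot"]).as_matrix();print(s["position"],s["gripper_width"],Rt.T@(np.array([525.5,189.2,8])-s["position"])/100, R.from_matrix(Rt).as_euler("ZYX",degrees=True))
E
```

```text
[526.59907717 189.09186316  73.89789382] 49.78872230572937 [-0.01230304  0.00638659  0.65892568] [-2.45730015e+01 -1.61549448e-01 -1.79756580e+02]
```

Call:
{"method": "jog_arm", "body": {
  "plan": [
    [50,[-0.01,0.01,0.4],[0,0,0]],
    [50,[-0.01,0.01,0.65],[0,0,0]],
    [50,[-0.01,0.01,0.65],[0,0,0]],
    [30,[-0.01,0.01,0.65],[0,0,0]],
    [0,[-0.01,0.01,0.65],[0,0,0]],
    [0,[-0.01,0.01,0.65],[0,0,0]],
    [0,[-0.01,0.01,0.65],[0,0,0]],
    [0,[-0.01,0.01,0.65],[0,0,0]]
  ]
}}

```text
clock: 3.6
position: [525.0, 188.3, 8.1]
ee_rot: [0.977, -0.213, 0.001, -0.001]
contact_force: [-1.0, 0.9, 6.0]
gripper_width: 11.1
grasp_force: 59.3
```

Call:
{"method": "jog_arm", "body": {
  "plan": [
    [0,[0,0,-0.5],[0,0,0]],
    [0,[0,0,-1],[0,0,0]],
    [0,[0,0,-1],[0,0,0]]
  ]
}}

```text
clock: 3.98
position: [526.3, 189.0, 111.0]
ee_rot: [0.977, -0.213, 0.004, -0.004]
contact_force: [0.5, -0.1, -1.6]
gripper_width: 11.1
grasp_force: 58.6
```

Call:
{"method": "jog_arm", "body": {
  "plan": [
    [0,[0,0,-0.5],[0,0,0]],
    [0,[0.17,0.6,-0.7],[0,0,0]],
    [0,[0.17,0.9,-0.7],[0,0,0]],
    [0,[0.17,0.9,-0.7],[0,0,0]]
  ]
}}

```text
clock: 4.47
position: [500.1, 96.5, 175.8]
ee_rot: [0.977, -0.215, -0.001, 0.0]
contact_force: [-0.4, 0.6, -0.9]
gripper_width: 11.0
grasp_force: 58.8
```

Call:
{"method": "jog_arm", "body": {
  "plan": [
    [0,[0.17,0.6,0],[0,0,0]],
    [0,[0.17,0.9,0],[0,0,0]],
    [0,[0.17,0.9,0],[0,0,0]]
  ]
}}

```text
clock: 4.85
position: [478.7, 8.6, 175.5]
ee_rot: [0.977, -0.214, -0.001, 0.0]
contact_force: [0.6, 0.2, -1.0]
gripper_width: 11.1
grasp_force: 58.9
```

Call:
{"method": "jog_arm", "body": {
  "plan": [
    [0,[0.16,0.3,0],[0,0,0]],
    [0,[0.16,0.61,0],[0,0,0]],
    [0,[0.16,0.61,0],[0,0,0]],
    [0,[0.16,0.61,0],[0,0,0]]
  ]
}}

```text
clock: 5.35
position: [469.6, -51.6, 176.1]
ee_rot: [0.977, -0.213, 0.0, -0.0]
contact_force: [0.0, 0.0, -1.1]
gripper_width: 11.1
grasp_force: 58.9
```

```bash
python3 - <<'E'
from h import *
s=read_state();d=cam("wrist");save(d,"w1.png");print(s["position"],s["ee_rot"],s["contact_force"],s["gripper_width"])
E
```

```text
[469.58181427 -51.61870384 176.09527564] [ 9.77116948e-01 -2.12702749e-01  9.28466346e-05 -3.72000197e-05] [ 0.0489848   0.01045593 -1.10114641] 11.106508092597535
```

View pics/w1.png

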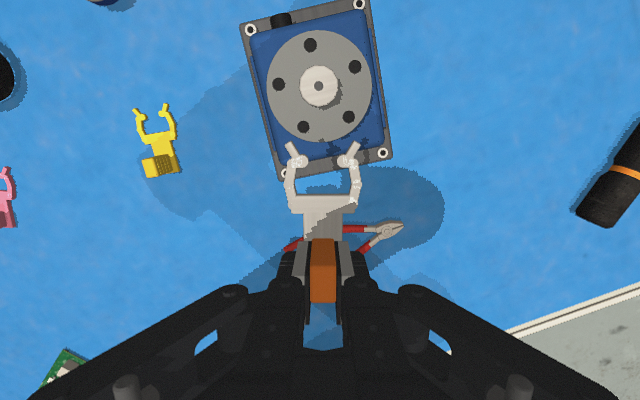

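The wrist view shows the clip held straight, with its tips at (292,145) and (355,146). The collar is ahead at (319,86), on the roller centred near (320,86).

```bash
cat > m.py <<'E'
from h import *
from scipy.spatial.transform import Rotation as R
s=read_state();d=cam("wrist");P=np.array(s["position"]);Rt=R.from_quat(s["ee_rot"]).as_matrix();E=d["extrinsics"]
hsv=cv2.cvtColor(d["img"],cv2.COLOR_RGB2HSV)
def tool(p): return (Rt.T@(np.atleast_2d(p)-P).T).T.round(1)
E
python3 - <<'E'
from m import *
w=np.zeros((400,640),np.uint8);cv2.circle(w,(319,86),30,255,-1)
m=cv2.inRange(hsv,(0,0,165),(179,60,255))&w
n,l,st,c=cv2.connectedComponentsWithStats(m);k=1+st[1:,4].argmax();print("collar",st[k],c[k])
rz=d["range_z"];K=d["intrinsics"]
def pt(u,v):
    z=np.median(rz[v-2:v+3,u-2:u+3]);p=plane(d,[[u,v]],0)[0]-E[:3,3];return E[:3,3]+p*z/(p@E[:3,2])
for u,v in[(319,86),(312,80),(295,105),(345,100),(300,65),(340,60),(310,120)]:print((u,v),pt(u,v).round(1))
g=cv2.inRange(hsv,(0,0,90),(179,60,255));cv2.ellipse
# roller outline: grey (low sat) region
w2=np.zeros_like(w);cv2.circle(w2,(320,86),60,255,-1);w2[138:]=0
g=cv2.inRange(hsv,(0,0,60),(179,70,255))&w2;g=cv2.morphologyEx(g,cv2.MORPH_OPEN,np.ones((5,5)))
cs,_=cv2.findContours(g,cv2.RETR_EXTERNAL,cv2.CHAIN_APPROX_NONE);cc=max(cs,key=cv2.contourArea);el=cv2.fitEllipse(cc[cc[:,0,1]<125]);print("roller",el)
c0=c[k]
for z in(104,108,112,116):
  print("collar top at",z,tool(plane(d,[c0],z)),"width mm",np.ptp(plane(d,[[st[k][0],c0[1]],[st[k][0]+st[k][2],c0[1]]],z),axis=0).round(1)) 
for z in(84,88,92,96):
  print("roller top",z,tool(plane(d,[el[0]],z)),np.linalg.norm(np.diff(plane(d,[[el[0][0]-el[1][0]/2,el[0][1]],[el[0][0]+el[1][0]/2,el[0][1]]],z),axis=0)))
s_=cv2.inRange(hsv,(0,0,120),(179,70,255))
for r in(145,152,160,170,180,190,200,205,215,225,232):
    u=np.nonzero(s_[r,275:375])[0]+275
    if len(u):print(r,u[0],u[-1],tool(plane(d,[[u[0],r],[u[-1],r]],P[2]-3.1)).tolist())
E
```

```text
collar [ 300   66   38   40 1142] [318.4290718   85.17775832]
(319, 86) [549.6 -84.1 108. ]
(312, 80) [554.7 -81.5 107.6]
(295, 105) [546.8 -63.4  84.6]
(345, 100) [534.9 -97.7  84.9]
(300, 65) [569.5 -78.3  84.4]
(340, 60) [ 560.8 -105.1   84.4]
(310, 120) [532.8 -68.8  84.5]
roller ((319.0102233886719, 85.6617202758789), (104.77104949951172, 111.56505584716797), 178.16455078125)
collar top at 104 [[87.1 -4.  72.1]] width mm [10.3 22.6  0. ]
collar top at 108 [[86.8 -4.  68.1]] width mm [10.1 22.2  0. ]
collar top at 112 [[86.5 -3.9 64.1]] width mm [10.  21.8  0. ]
collar top at 116 [[86.2 -3.8 60.1]] width mm [ 9.8 21.4  0. ]
roller top 84 [[88.4 -3.9 92.1]] 74.96063638778033
roller top 88 [[88.1 -3.8 88.1]] 73.68725378134283
roller top 92 [[87.8 -3.8 84.1]] 72.41387117490522
roller top 96 [[87.5 -3.7 80.1]] 71.14048856846772
145 284 360 [[55.3, -19.3, 3.1], [55.3, 16.3, 3.1]]
152 289 356 [[52.0, -17.0, 3.1], [52.0, 14.5, 3.1]]
160 288 357 [[48.2, -17.6, 3.1], [48.2, 15.1, 3.1]]
170 282 359 [[43.4, -20.7, 3.1], [43.4, 16.2, 3.1]]
180 284 360 [[38.5, -19.9, 3.1], [38.5, 16.9, 3.1]]
190 285 360 [[33.6, -19.6, 3.1], [33.6, 17.0, 3.1]]
200 288 357 [[28.5, -18.3, 3.1], [28.5, 15.7, 3.1]]
205 288 356 [[25.9, -18.3, 3.1], [25.9, 15.3, 3.1]]
215 303 341 [[20.7, -11.0, 3.1], [20.7, 8.0, 3.1]]
225 303 341 [[15.4, -11.1, 3.1], [15.4, 8.1, 3.1]]
232 303 340 [[11.6, -11.2, 3.1], [11.6, 7.6, 3.1]]
```

Call:
{"method": "jog_arm", "body": {
  "plan": [
    [0,[0.15,-0.024,0.4],[0,0,0]],
    [0,[0.15,-0.024,0.75],[0,0,0]],
    [0,[0.15,-0.024,0.75],[0,0,0]],
    [0,[0.15,-0.024,0.75],[0,0,0]],
    [0,[0.15,-0.024,0.75],[0,0,0]],
    [0,[0.15,-0.024,0.75],[0,0,0]]
  ]
}}

```text
clock: 6.2
position: [484.2, -56.3, 102.5]
ee_rot: [0.977, -0.213, 0.001, -0.0]
contact_force: [0.4, -0.6, -1.2]
gripper_width: 10.9
grasp_force: 58.9
```

```bash
python3 - <<'E'
from m import *
save(d,"w2.png");print(P,R.from_matrix(Rt).as_euler("ZYX",degrees=True),s["contact_force"])
E
```

```text
[484.18566205 -56.31748485 102.5062799 ] [-2.45946709e+01 -1.22034370e-01 -1.79915753e+02] [ 0.35907397 -0.62715957 -1.15416186]
```

View pics/w2.png

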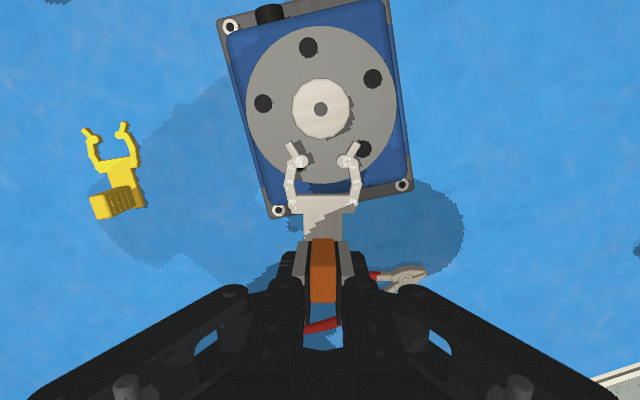

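The tips (at (292,145) and (355,145)) are over the roller, short of the collar at (320,108), and laterally lined up to within 1–2 px. I'll feel downward now.

Call:
{"method": "jog_arm", "body": {
  "plan": [
    [0,[0,0,0.03],[0,0,0]],
    [0,[0,0,0.06],[0,0,0]],
    [0,[0,0,0.06],[0,0,0]],
    [0,[0,0,0.06],[0,0,0]]
  ]
}}

```text
clock: 6.75
position: [483.5, -56.5, 95.2]
ee_rot: [0.977, -0.213, -0.0, 0.0]
contact_force: [0.3, 0.3, -0.1]
gripper_width: 10.9
grasp_force: 58.9
```

Call:
{"method": "jog_arm", "body": {
  "plan": [
    [0,[0,0,0.01],[0,0,0]],
    [0,[0,0,0.01],[0,0,0]],
    [0,[0,0,0.01],[0,0,0]]
  ]
}}

```text
clock: 7.12
position: [483.5, -56.5, 94.3]
ee_rot: [0.977, -0.213, 0.0, 0.0]
contact_force: [-0.4, 0.0, -0.2]
gripper_width: 10.7
grasp_force: 58.9
```

Call:
{"method": "jog_arm", "body": {
  "plan": [
    [0,[0,0,0.01],[0,0,0]],
    [0,[0,0,0.01],[0,0,0]],
    [0,[0,0,0.01],[0,0,0]]
  ]
}}

```text
clock: 7.5
position: [483.5, -56.5, 93.3]
ee_rot: [0.977, -0.213, -0.0, 0.0]
contact_force: [-0.7, -0.6, -0.3]
gripper_width: 11.2
grasp_force: 58.9
```

Call:
{"method": "jog_arm", "body": {
  "plan": [
    [0,[0,0,0.007],[0,0,0]],
    [0,[0,0,0.007],[0,0,0]],
    [0,[0,0,0.007],[0,0,0]]
  ]
}}

```text
clock: 7.88
position: [483.5, -56.5, 92.6]
ee_rot: [0.977, -0.213, 0.0, 0.0]
contact_force: [-0.4, -0.9, -0.7]
gripper_width: 11.0
grasp_force: 58.9
```

Call:
{"method": "jog_arm", "body": {
  "plan": [
    [0,[0,0,0.007],[0,0,0]],
    [0,[0,0,0.007],[0,0,0]],
    [0,[0,0,0.007],[0,0,0]]
  ]
}}

```text
clock: 8.25
position: [483.6, -56.5, 92.0]
ee_rot: [0.977, -0.213, 0.0, -0.0]
contact_force: [-0.2, 0.9, 0.6]
gripper_width: 10.6
grasp_force: 59.2
```

Call:
{"method": "jog_arm", "body": {
  "plan": [
    [0,[0,0,0.005],[0,0,0]],
    [0,[0,0,0.005],[0,0,0]],
    [0,[0,0,0.005],[0,0,0]]
  ]
}}

```text
clock: 8.62
position: [483.7, -56.5, 91.8]
ee_rot: [0.977, -0.213, 0.0, -0.0]
contact_force: [-1.8, -0.0, 6.1]
gripper_width: 10.8
grasp_force: 59.7
```

```bash
python3 -c "
from h import *
s=read_state();print(s['contact_force'],s['wrist_torque'],s['position'])"
```

```text
[-1.837528   -0.02235017  6.06755063] [ 0.13242023  0.44469704 -0.00660934] [483.66837468 -56.50826474  91.84926717]
```

Call:
{"method": "jog_arm", "body": {
  "plan": [
    [0,[0,0,-0.015],[0,0,0]],
    [0,[0,0,-0.015],[0,0,0]],
    [0,[0,0,-0.015],[0,0,0]]
  ]
}}

```text
clock: 9.0
position: [483.3, -56.6, 92.6]
ee_rot: [0.977, -0.213, -0.0, 0.0]
contact_force: [0.4, 0.3, -0.4]
gripper_width: 11.1
grasp_force: 59.0
```

```bash
python3 - <<'E'
from m import *
print(P,s["contact_force"],R.from_matrix(Rt).as_euler("ZYX",degrees=True))
w=np.zeros((400,640),np.uint8);cv2.circle(w,(320,115),40,255,-1);w[146:]=0
m=cv2.inRange(hsv,(0,0,185),(179,60,255))&w
n,l,st,c=cv2.connectedComponentsWithStats(m);k=1+st[1:,4].argmax();print("collar",st[k],c[k],tool(plane(d,[c[k]],107)))
x,y,ww,h,_=st[k];print(tool(plane(d,[[x,c[k][1]],[x+ww,c[k][1]],[c[k][0],y],[c[k][0],y+h]],107)).tolist())
s_=cv2.inRange(hsv,(0,0,150),(179,70,255))
for r in(190,200,205,215,225,232):
    u=np.nonzero(s_[r,275:375])[0]+275
    if len(u):print(r,u[0],u[-1],tool(plane(d,[[u[0],r],[u[-1],r]],P[2]-3.1)).tolist())
cv2.imwrite("pics/c3.png",cv2.resize(d["img"][70:230,240:400,::-1],(600,600),interpolation=0))
E
```

```text
[483.30198667 -56.56166464  92.55234429] [ 0.35062562  0.32793955 -0.35178166] [-2.46179612e+01  3.29730223e-02  1.79982713e+02]
collar [ 288   75   62   64 2857] [318.51382569 105.97479874] [[ 72.3  -2.8 -14.5]]
[[72.4, -15.0, -14.5], [72.3, 9.7, -14.5], [83.8, -2.8, -14.5], [59.4, -2.9, -14.5]]
190 285 359 [[33.6, -19.6, 3.1], [33.6, 16.5, 3.1]]
200 288 357 [[28.5, -18.2, 3.1], [28.5, 15.7, 3.1]]
205 288 348 [[25.9, -18.3, 3.1], [25.9, 11.3, 3.1]]
215 279 324 [[20.7, -23.0, 3.1], [20.7, -0.5, 3.1]]
225 303 313 [[15.4, -11.1, 3.1], [15.4, -6.1, 3.1]]
232 304 308 [[11.6, -10.7, 3.1], [11.6, -8.6, 3.1]]
```

View pics/c3.png

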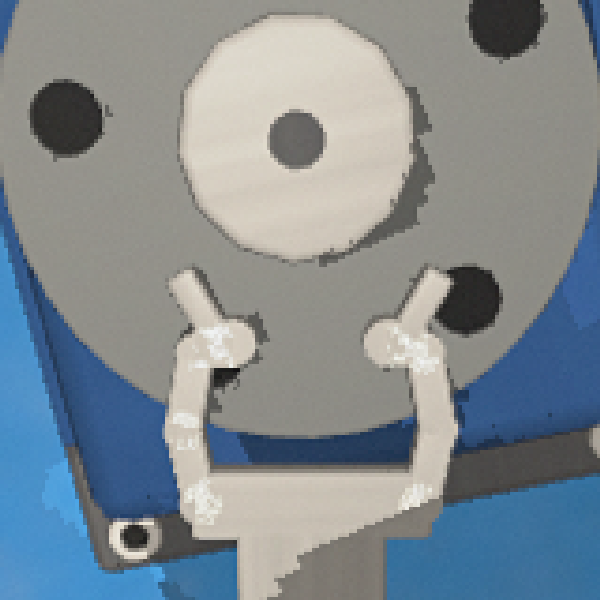

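Call:
{"method": "jog_arm", "body": {
  "plan": [
    [0,[0,-0.012,-0.005],[0,0,0]],
    [0,[0.05,-0.012,-0.005],[0,0,0]],
    [0,[0.1,-0.012,-0.005],[0,0,0]],
    [0,[0.14,-0.012,-0.005],[0,0,0]],
    [0,[0.14,-0.012,-0.005],[0,0,0]],
    [0,[0.14,-0.012,-0.005],[0,0,0]]
  ]
}}

```text
clock: 9.8
position: [496.6, -61.3, 93.3]
ee_rot: [0.977, -0.213, -0.0, 0.0]
contact_force: [0.7, -1.0, -0.7]
gripper_width: 10.9
grasp_force: 59.0
```

```bash
cat > f.py <<'E'
from h import *
from scipy.spatial.transform import Rotation as R
s=read_state();Rt=R.from_quat(s["ee_rot"]).as_matrix()
print("tool F",(Rt.T@s["contact_force"]).round(1),"T",(Rt.T@s["wrist_torque"]).round(2),"adv",Rt.T@(np.array(s["position"])-[483.302,-56.562,92.552]))
E
python3 f.py; python3 - <<'E'
from m import *
cv2.imwrite("pics/c4.png",cv2.resize(d["img"][70:230,240:400,::-1],(600,600),interpolation=0))
E
```

```text
tool F [1.  0.6 0.7] T [ 0.   -0.07 -0.01] adv [14.0556407  -1.20256924 -0.76933879]
```

View pics/c4.png

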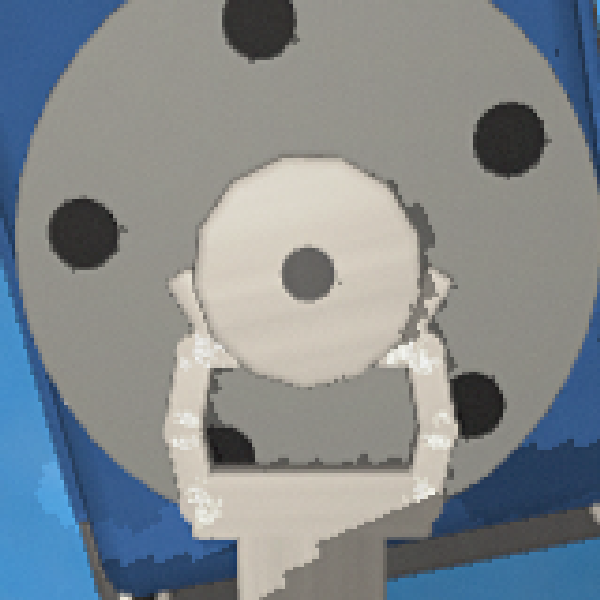

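The clip's tips have passed under the collar with no contact. The collar centre (308) is within 2–3 crop px of the clip's midline. I'll press on in small steps.

Call:
{"method": "jog_arm", "body": {
  "plan": [
    [0,[0.01,-0.002,0.002],[0,0,0]],
    [0,[0.02,-0.002,0.002],[0,0,0]],
    [0,[0.02,-0.002,0.002],[0,0,0]]
  ]
}}

```text
clock: 10.22
position: [498.7, -61.9, 93.2]
ee_rot: [0.977, -0.213, 0.0, -0.0]
contact_force: [-0.7, -1.1, -1.0]
gripper_width: 10.8
grasp_force: 59.0
```

```bash
python3 f.py
```

```text
tool F [-0.1  1.2  1. ] T [-0.02 -0.03 -0.01] adv [16.25289168 -1.56455552 -0.69084143]
```

Call:
{"method": "jog_arm", "body": {
  "plan": [
    [0,[0.005,0,0],[0,0,0]],
    [0,[0.01,0,0],[0,0,0]],
    [0,[0.01,0,0],[0,0,0]]
  ]
}}

```text
clock: 10.6
position: [499.5, -62.4, 93.2]
ee_rot: [0.977, -0.213, -0.0, 0.0]
contact_force: [0.1, 0.8, -1.0]
gripper_width: 11.0
grasp_force: 59.0
```

```bash
python3 f.py
```

```text
tool F [-0.3 -0.8  1. ] T [-0.01 -0.04  0.  ] adv [17.16932668 -1.49575547 -0.623248  ]
```

Call:
{"method": "jog_arm", "body": {
  "plan": [
    [0,[0.005,0,0],[0,0,0]],
    [0,[0.008,0,0],[0,0,0]],
    [0,[0.008,0,0],[0,0,0]]
  ]
}}

```text
clock: 10.98
position: [499.9, -62.6, 93.0]
ee_rot: [0.977, -0.213, -0.0, 0.0]
contact_force: [-0.9, 1.7, 0.2]
gripper_width: 10.9
grasp_force: 59.0
```

```bash
python3 f.py
```

```text
tool F [-1.5 -1.2 -0.2] T [ 0.02 -0.42  0.01] adv [17.58135228 -1.36154816 -0.50478255]
```

Call:
{"method": "jog_arm", "body": {
  "plan": [
    [0,[0.003,0,0],[0,0,0]],
    [0,[0.006,0,0],[0,0,0]],
    [0,[0.006,0,0],[0,0,0]]
  ]
}}

```text
clock: 11.35
position: [500.2, -62.9, 93.0]
ee_rot: [0.977, -0.213, -0.001, 0.0]
contact_force: [-3.4, 3.1, -0.5]
gripper_width: 11.1
grasp_force: 58.9
```

```bash
python3 f.py
```

```text
tool F [-4.3 -1.4  0.5] T [ 0.1  -0.97 -0.03] adv [17.99031394 -1.31377916 -0.42289055]
```

Call:
{"method": "jog_arm", "body": {
  "plan": [
    [0,[0.003,0,0],[0,0,0]],
    [0,[0.005,0,0],[0,0,0]],
    [0,[0.005,0,0],[0,0,0]]
  ]
}}

```text
clock: 11.72
position: [500.6, -63.1, 92.9]
ee_rot: [0.977, -0.213, -0.001, 0.0]
contact_force: [-4.7, 2.7, -1.0]
gripper_width: 11.3
grasp_force: 58.9
```

```bash
python3 f.py
```

```text
tool F [-5.4 -0.5  1. ] T [ 0.15 -1.47 -0.05] adv [18.42864309 -1.23537797 -0.38406482]
```

Call:
{"method": "jog_arm", "body": {
  "plan": [
    [0,[0.003,0,0],[0,0,0]],
    [0,[0.006,0,0],[0,0,0]],
    [0,[0.006,0,0],[0,0,0]]
  ]
}}

```text
clock: 12.1
position: [500.8, -63.3, 92.9]
ee_rot: [0.977, -0.213, -0.001, 0.0]
contact_force: [-5.5, 3.2, -0.8]
gripper_width: 10.7
grasp_force: 59.0
```

```bash
python3 f.py
```

```text
tool F [-6.3 -0.6  0.8] T [ 0.29 -1.78 -0.03] adv [18.75373436 -1.18243717 -0.37009899]
```

Call:
{"method": "jog_arm", "body": {
  "plan": [
    [0,[0.003,0,0],[0,0,0]],
    [0,[0.006,0,0],[0,0,0]],
    [0,[0.006,0,0],[0,0,0]]
  ]
}}

```text
clock: 12.48
position: [501.1, -63.5, 92.8]
ee_rot: [0.977, -0.213, -0.001, 0.0]
contact_force: [-4.9, 4.4, 0.1]
gripper_width: 11.5
grasp_force: 59.0
```

```bash
python3 f.py
```

```text
tool F [-6.3 -2.  -0. ] T [ 0.37 -1.87 -0.04] adv [19.09515104 -1.1469713  -0.2595672 ]
```

Call:
{"method": "jog_arm", "body": {
  "plan": [
    [0,[0.004,0,-0.002],[0,0,0]],
    [0,[0.008,0,-0.002],[0,0,0]],
    [0,[0.01,0,-0.002],[0,0,0]],
    [0,[0.01,0,-0.002],[0,0,0]]
  ]
}}

```text
clock: 12.98
position: [501.6, -63.8, 92.7]
ee_rot: [0.977, -0.213, -0.002, 0.0]
contact_force: [-5.8, 3.3, -0.8]
gripper_width: 11.3
grasp_force: 58.9
```

```bash
python3 f.py
```

```text
tool F [-6.6 -0.6  0.9] T [ 0.39 -2.08 -0.12] adv [19.69705231 -1.04942224 -0.26356817]
```

Call:
{"method": "jog_arm", "body": {
  "plan": [
    [0,[0.004,0,0],[0,0,0]],
    [0,[0.008,0,0],[0,0,0]],
    [0,[0.01,0,0],[0,0,0]],
    [0,[0.01,0,0],[0,0,0]]
  ]
}}

```text
clock: 13.48
position: [502.3, -64.2, 92.6]
ee_rot: [0.977, -0.213, -0.002, 0.0]
contact_force: [-6.0, 4.9, -1.1]
gripper_width: 11.1
grasp_force: 59.0
```

```bash
python3 f.py
```

```text
tool F [-7.5 -2.   1.1] T [ 0.49 -2.24 -0.07] adv [20.41593601 -0.96953108 -0.15475962]
```

Call:
{"method": "jog_arm", "body": {
  "plan": [
    [0,[0.004,-0.003,-0.003],[0,0,0]],
    [0,[0.008,-0.003,-0.003],[0,0,0]],
    [0,[0.01,-0.003,-0.003],[0,0,0]],
    [0,[0.01,-0.003,-0.003],[0,0,0]]
  ]
}}

```text
clock: 13.98
position: [503.0, -64.4, 92.8]
ee_rot: [0.977, -0.213, -0.002, 0.0]
contact_force: [-7.4, 4.5, -0.6]
gripper_width: 10.7
grasp_force: 58.9
```

```bash
python3 f.py
```

```text
tool F [-8.6 -1.   0.6] T [ 0.39 -2.37 -0.07] adv [21.12849975 -1.06944968 -0.35823473]
```

Call:
{"method": "jog_arm", "body": {
  "plan": [
    [0,[0.004,0,0],[0,0,0]],
    [0,[0.008,0,0],[0,0,0]],
    [0,[0.01,0,0],[0,0,0]],
    [0,[0.01,0,0],[0,0,0]]
  ]
}}

```text
clock: 14.48
position: [504.8, -65.0, 93.1]
ee_rot: [0.977, -0.213, -0.002, 0.0]
contact_force: [-5.5, 2.0, -1.3]
gripper_width: 11.1
grasp_force: 58.8
```

```bash
python3 f.py
```

```text
tool F [-5.9  0.4  1.3] T [ 0.15 -1.75 -0.07] adv [23.0306645  -1.25946919 -0.64677819]
```

Call:
{"method": "jog_arm", "body": {
  "plan": [
    [0,[0.004,0,0],[0,0,0]],
    [0,[0.008,0,0],[0,0,0]],
    [0,[0.01,0,0],[0,0,0]],
    [0,[0.01,0,0],[0,0,0]]
  ]
}}

```text
clock: 14.98
position: [507.4, -65.7, 93.8]
ee_rot: [0.977, -0.213, 0.0, 0.0]
contact_force: [-3.5, -0.1, -0.6]
gripper_width: 11.2
grasp_force: 58.8
```

```bash
python3 f.py
```

```text
tool F [-3.1  1.6  0.6] T [-0.42 -0.73  0.08] adv [25.69494013 -1.67741248 -1.26891537]
```

Call:
{"method": "jog_arm", "body": {
  "plan": [
    [0,[0.004,0,0.002],[0,0,0]],
    [0,[0.008,0,0.002],[0,0,0]],
    [0,[0.01,0,0.002],[0,0,0]],
    [0,[0.01,0,0.002],[0,0,0]]
  ]
}}

```text
clock: 15.48
position: [508.5, -66.0, 93.8]
ee_rot: [0.977, -0.213, 0.001, -0.0]
contact_force: [-0.9, -1.5, -0.6]
gripper_width: 11.4
grasp_force: 58.9
```

```bash
python3 f.py
```

```text
tool F [-0.2  1.8  0.6] T [-0.73 -0.07  0.13] adv [26.84914236 -1.93681753 -1.19276484]
```

Call:
{"method": "jog_arm", "body": {
  "plan": [
    [0,[0.004,0.002,0.006],[0,0,0]],
    [0,[0.01,0.003,0.006],[0,0,0]],
    [0,[0.015,0.003,0.006],[0,0,0]],
    [0,[0.015,0.003,0.006],[0,0,0]]
  ]
}}

```text
clock: 15.98
position: [509.7, -66.7, 93.0]
ee_rot: [0.977, -0.213, 0.001, -0.0]
contact_force: [-0.0, -0.3, -0.8]
gripper_width: 11.3
grasp_force: 58.9
```

```bash
python3 f.py
```

```text
tool F [0.1 0.3 0.8] T [-0.44  0.16  0.09] adv [28.21967581 -1.79149591 -0.42959803]
```

Call:
{"method": "jog_arm", "body": {
  "plan": [
    [0,[0.004,0,0],[0,0,0]],
    [0,[0.01,0,0],[0,0,0]],
    [0,[0.01,0,0],[0,0,0]]
  ]
}}

```text
clock: 16.35
position: [510.5, -67.1, 93.0]
ee_rot: [0.977, -0.213, 0.0, -0.0]
contact_force: [0.5, -1.6, -1.6]
gripper_width: 11.2
grasp_force: 58.9
```

```bash
python3 f.py
```

```text
tool F [1.1 1.3 1.6] T [-0.32  0.27  0.03] adv [29.11073785 -1.6964244  -0.4339764 ]
```

Now half-millimetre steps to feel for the crown.

Call:
{"method": "jog_arm", "body": {
  "plan": [
    [0,[0.005,0,0],[0,0,0]],
    [0,[0.008,0,0],[0,0,0]],
    [0,[0.008,0,0],[0,0,0]]
  ]
}}

```text
clock: 16.73
position: [511.1, -67.4, 93.0]
ee_rot: [0.977, -0.213, 0.0, -0.0]
contact_force: [0.8, -0.9, 0.1]
gripper_width: 10.9
grasp_force: 58.9
```

```bash
python3 f.py
```

```text
tool F [ 1.1  0.4 -0.1] T [-0.17  0.2   0.05] adv [29.76641383 -1.65605563 -0.43255505]
```

Call:
{"method": "jog_arm", "body": {
  "plan": [
    [0,[0.003,0,0],[0,0,0]],
    [0,[0.005,0,0],[0,0,0]],
    [0,[0.005,0,0],[0,0,0]]
  ]
}}

```text
clock: 17.1
position: [511.4, -67.7, 92.9]
ee_rot: [0.977, -0.213, 0.0, -0.0]
contact_force: [1.0, -0.4, -0.4]
gripper_width: 11.3
grasp_force: 58.9
```

```bash
python3 f.py
```

```text
tool F [ 1.1 -0.1  0.4] T [-0.1   0.1   0.03] adv [30.1283548  -1.57667778 -0.37611475]
```

Call:
{"method": "jog_arm", "body": {
  "plan": [
    [0,[0.003,0,0],[0,0,0]],
    [0,[0.005,0,0],[0,0,0]],
    [0,[0.005,0,0],[0,0,0]]
  ]
}}

```text
clock: 17.48
position: [511.8, -67.9, 92.9]
ee_rot: [0.977, -0.213, 0.0, -0.0]
contact_force: [0.3, -0.5, -0.8]
gripper_width: 10.9
grasp_force: 58.9
```

```bash
python3 f.py
```

```text
tool F [0.4 0.3 0.8] T [-0.11  0.11  0.08] adv [30.59556403 -1.5785662  -0.37006381]
```

Call:
{"method": "jog_arm", "body": {
  "plan": [
    [0,[0.003,0,0],[0,0,0]],
    [0,[0.005,0,0],[0,0,0]],
    [0,[0.005,0,0],[0,0,0]]
  ]
}}

```text
clock: 17.85
position: [512.1, -68.1, 92.9]
ee_rot: [0.977, -0.213, -0.0, -0.0]
contact_force: [-0.0, 0.2, 0.2]
gripper_width: 10.8
grasp_force: 58.9
```

```bash
python3 f.py
```

```text
tool F [-0.1 -0.2 -0.2] T [-0.05 -0.02  0.02] adv [31.01892919 -1.51363708 -0.33398864]
```

Call:
{"method": "jog_arm", "body": {
  "plan": [
    [0,[0.003,0,0],[0,0,0]],
    [0,[0.005,0,0],[0,0,0]],
    [0,[0.005,0,0],[0,0,0]]
  ]
}}

```text
clock: 18.23
position: [512.7, -68.3, 92.9]
ee_rot: [0.977, -0.213, 0.0, -0.0]
contact_force: [0.7, 0.4, -0.9]
gripper_width: 10.7
grasp_force: 58.9
```

```bash
python3 f.py
```

```text
tool F [ 0.5 -0.7  0.9] T [ 0.   -0.01  0.03] adv [31.57944884 -1.55507688 -0.3607609 ]
```

Call:
{"method": "jog_arm", "body": {
  "plan": [
    [0,[0.003,0,0],[0,0,0]],
    [0,[0.005,0,0],[0,0,0]],
    [0,[0.005,0,0],[0,0,0]]
  ]
}}

```text
clock: 18.6
position: [512.9, -68.5, 92.9]
ee_rot: [0.977, -0.213, -0.0, 0.0]
contact_force: [-1.0, 0.1, -0.3]
gripper_width: 11.1
grasp_force: 58.9
```

```bash
python3 f.py
```

```text
tool F [-0.9  0.3  0.3] T [-0.   -0.16 -0.01] adv [31.92717693 -1.47520752 -0.32073818]
```

Call:
{"method": "jog_arm", "body": {
  "plan": [
    [0,[0.003,0,0],[0,0,0]],
    [0,[0.004,0,0],[0,0,0]],
    [0,[0.004,0,0],[0,0,0]]
  ]
}}

```text
clock: 18.98
position: [513.0, -68.7, 92.8]
ee_rot: [0.977, -0.213, -0.0, 0.0]
contact_force: [-1.8, 2.7, -0.0]
gripper_width: 11.0
grasp_force: 59.0
```

```bash
python3 f.py
```

```text
tool F [-2.7 -1.7  0. ] T [ 0.08 -0.69 -0.05] adv [32.02671632 -1.37573299 -0.25529041]
```

Call:
{"method": "jog_arm", "body": {
  "plan": [
    [0,[-0.002,0,0.004],[0,0,0]],
    [0,[-0.002,0,0.007],[0,0,0]],
    [0,[-0.002,0,0.007],[0,0,0]]
  ]
}}

```text
clock: 19.35
position: [513.0, -68.6, 92.2]
ee_rot: [0.977, -0.213, -0.0, 0.0]
contact_force: [-1.6, 0.3, 0.3]
gripper_width: 10.9
grasp_force: 59.1
```

```bash
python3 f.py
```

```text
tool F [-1.6  0.4 -0.3] T [-0.06 -0.78  0.01] adv [32.02708122 -1.38633672  0.38186472]
```

Call:
{"method": "jog_arm", "body": {
  "plan": [
    [15,[0,0,0],[0,0,0]],
    [20,[0,0,0],[0,0,0]],
    [30,[0,0,0],[0,0,0]],
    [40,[0,0,0],[0,0,0]],
    [40,[0,0,0],[0,0,0]],
    [40,[0,0,0],[0,0,0]],
    [40,[0,0,-0.3],[0,0,0]],
    [40,[0,0,-0.6],[0,0,0]],
    [40,[0,0,-1],[0,0,0]],
    [40,[0,0,-1],[0,0,0]]
  ]
}}

```text
clock: 20.6
position: [515.4, -68.5, 195.7]
ee_rot: [0.977, -0.213, 0.004, -0.001]
contact_force: [-0.2, -0.9, -1.0]
gripper_width: 39.9
grasp_force: 0.0
```

```bash
python3 f.py; python3 - <<'E'
from m import *
save(d,"w5.png");print(P,s["contact_force"],s["gripper_width"])
E
```

```text
tool F [0.2 0.9 1. ] T [0.02 0.   0.04] adv [  34.83277572   -2.91080789 -102.8690655 ]
[515.3817183  -68.46478174 195.66870653] [-0.23868031 -0.90792099 -1.00079373] 39.87346779966221
```

View pics/w5.png

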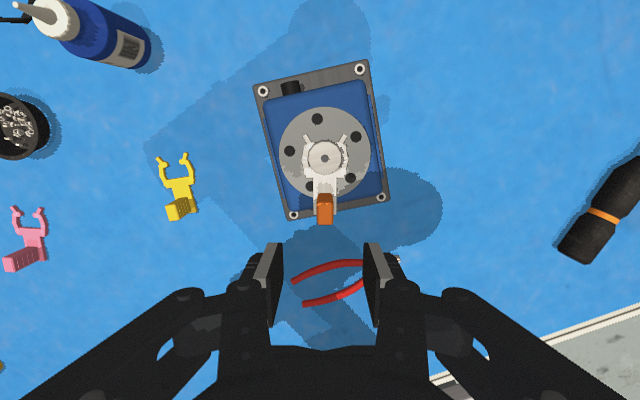

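The view shows the clip around the shaft, with its tips past the collar at (305,138) and (345,138) and the grip at (325,208). The gripper is clear. One quick numeric check before I hand in.

```bash
python3 - <<'E'
from m import *
m=cv2.inRange(hsv,(3,110,60),(17,255,255));m[:170]=0;m[240:]=0;m[:,:290]=0;m[:,360:]=0
v,u=np.nonzero(m);rz=d["range_z"]
p=plane(d,np.c_[u,v],0)-E[:3,3];q=E[:3,3]+p*(rz[v,u]/(p@E[:3,2]))[:,None]
t=q[q[:,2]>np.percentile(q[:,2],95)-5];print("grip top",len(t),t.mean(0),t[:,2].std())
w=np.zeros_like(m);cv2.circle(w,(325,158),7,255,-1);v,u=np.nonzero(w)
p=plane(d,np.c_[u,v],0)-E[:3,3];c=(E[:3,3]+p*(rz[v,u]/(p@E[:3,2]))[:,None]).mean(0);print("collar",c,np.linalg.norm((t.mean(0)-c)[:2]))
T=tool(t);print(np.polyfit(T[:,0],T[:,2],1),np.polyfit(T[:,1],T[:,2],1))
E
```

```text
grip top 377 [514.69548934 -67.96016671 121.30945955] 0.9155778634907167
collar [548.33405821 -84.545132   109.27323004] 37.50485821575047
[3.82732694e-02 7.22082838e+01] [2.08213454e-03 7.22219875e+01]
```

```bash
python3 -c "
from bench import *
print(job_done())"
```

```text
the job is handed in; nothing more can be done
None
```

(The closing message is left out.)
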